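# Pair up the shoe lasts on the sloping rack

### The job

Two left-foot shoe lasts, one big and one small, wait on the sloping rack; find the right-foot last of the same size for each among the three on the table and stand it in the free place to the right of its partner: toe up the slope like its partner's, heels level, sole flat on the deck. Tilt each last to the slope and set it down gently rather than dropping it or letting it topple. Leave the in-between-sized odd last where it is, and do not shift the ones already on the rack.

Things in the scene. Friction and masses are not known exactly. Their poses are not given: they have to be found in the camera images.
- rack: Fixed wooden rack, 360 mm wide; deck slopes 30 degrees, rising along +x (away from the robot), 185 mm long, two bays parted at y = 0 by a strip 10 mm high. Origin on the table under its middle, y left, z up. The deck meets its front lip (14 mm high) at x = -85, z = 32 mm. A last may slide until its heel meets the lip.
- place_l (a point): Free place in the rack's left bay: where a last's origin goes with its heel at the lip, on the deck surface, at (-52, 45, 51) mm in the rack's frame, 90 mm right of the left-foot last of that bay. Axes as the rack's (not sloped).
- place_r (a point): Free place in the rack's right bay, likewise, at (-52, -135, 51) mm in the rack's frame, 90 mm right of the left-foot last of that bay.
- big_left: Left-foot shoe last, cream plastic, 156 mm long, 60 wide, 74 high, 300 g; loose on the rack in one bay (either), sole on the deck, x up the slope. Origin on the flat sole below the grip block's middle; x to the toe (tip at 118 mm, heel at -38), z out of the sole, y left. Grip block: flat parallel sides 36 mm apart across y, 48 long, 26 to 74 mm above the sole; wider below.
- small_left: Left-foot shoe last, cream plastic, 114 mm long, 44 wide, 62 high, 180 g; loose on the rack in one bay (either), sole on the deck, x up the slope. Origin on the flat sole below the grip block's middle; x to the toe (tip at 76 mm, heel at -38), z out of the sole, y left. Grip block: flat parallel sides 28 mm apart across y, 36 long, 26 to 62 mm above the sole; wider below.
- big_right: Right-foot shoe last, cream plastic, 156 mm long, 60 wide, 74 high, 200-400 g; mirror twin of big_left, sole down on the table. Origin on the flat sole below the grip block's middle; x to the toe (tip at 118 mm, heel at -38), z out of the sole, y left. Grip block: flat parallel sides 36 mm apart across y, 48 long, 26 to 74 mm above the sole; wider below.
- small_right: Right-foot shoe last, cream plastic, 114 mm long, 44 wide, 62 high, 130-250 g; mirror twin of small_left, sole down on the table. Origin on the flat sole below the grip block's middle; x to the toe (tip at 76 mm, heel at -38), z out of the sole, y left. Grip block: flat parallel sides 28 mm apart across y, 36 long, 26 to 62 mm above the sole; wider below.
- odd_right: Right-foot shoe last, cream plastic, 135 mm long, 52 wide, 68 high, 240 g; in-between size without a partner, sole down on the table. Origin on the flat sole below the grip block's middle; x to the toe (tip at 97 mm, heel at -38), z out of the sole, y left. Grip block: flat parallel sides 32 mm apart across y, 42 long, 26 to 68 mm above the sole; wider below.
- big_right_toe (a point): Point in the sole plane of big_right 118 mm ahead of its origin, at the toe.
- small_right_toe (a point): Point in the sole plane of small_right 76 mm ahead of its origin, at the toe.
Not all that is in view belongs to the job. What is shaped like the small_right but blue is not meant.

How it is judged:
On the way, in this order (a step that is already met when the one before it is completed fails the run):
1. one pair is complete on the rack, let go and at rest (((y of big_right in the frame of big_left between -0.115 and -0.068 m and x of big_right in the frame of big_left between -0.02 and 0.02 m and z of big_right in the frame of big_left between -0.008 and 0.008 m and angle between the x axis of big_right and the x axis of big_left, either way round below 0.21 rad and angle between the z axis of big_right and the z axis of big_left, either way round below 0.12 rad and x of big_right_toe in the frame of big_left above 0.0826 m and linear speed of big_right below 0.03 m/s and contact force between the fingers and big_right below 0.1 N) or (y of small_right in the frame of small_left between -0.115 and -0.068 m and x of small_right in the frame of small_left between -0.02 and 0.02 m and z of small_right in the frame of small_left between -0.008 and 0.008 m and angle between the x axis of small_right and the x axis of small_left, either way round below 0.21 rad and angle between the z axis of small_right and the z axis of small_left, either way round below 0.12 rad and x of small_right_toe in the frame of small_left above 0.0532 m and linear speed of small_right below 0.03 m/s and contact force between the fingers and small_right below 0.1 N))), for 0.2 s.
2. both pairs are complete on the rack, let go and at rest (y of big_right in the frame of big_left between -0.115 and -0.068 m and x of big_right in the frame of big_left between -0.02 and 0.02 m and z of big_right in the frame of big_left between -0.008 and 0.008 m and angle between the x axis of big_right and the x axis of big_left, either way round below 0.21 rad and angle between the z axis of big_right and the z axis of big_left, either way round below 0.12 rad and x of big_right_toe in the frame of big_left above 0.0826 m and linear speed of each of big_right, small_right below 0.03 m/s and contact force between the fingers and big_right below 0.1 N and y of small_right in the frame of small_left between -0.115 and -0.068 m and x of small_right in the frame of small_left between -0.02 and 0.02 m and z of small_right in the frame of small_left between -0.008 and 0.008 m and angle between the x axis of small_right and the x axis of small_left, either way round below 0.21 rad and angle between the z axis of small_right and the z axis of small_left, either way round below 0.12 rad and x of small_right_toe in the frame of small_left above 0.0532 m and contact force between the fingers and small_right below 0.1 N), for 0.2 s.
At the end, for the whole second after the job is handed in: Each right last stands released and at rest 68 to 115 mm to the right of its own size of left last: heels level within 20 mm, soles level within 8 mm, toe uphill, parallel within 12 degrees, sole flat within 7 degrees. Odd last moved under 30 mm, left lasts under 15 mm (all of step 2); the robot touches nothing.
It fails at once if the odd last was moved more than 30 mm (distance of odd_right from where it was at the start of the episode above 0.03 m).
It fails at once if the big left last on the rack was shifted more than 15 mm (distance of big_left from where it was at the start of the episode above 0.015 m).
It fails at once if the big right last was dropped or let topple (out of the fingers and moving faster than 0.5 m/s or 3 rad/s) (contact force between the fingers and big_right below 0.01 N and (linear speed of big_right above 0.5 m/s or angular speed of big_right above 3 rad/s)).
It fails at once if the small left last on the rack was shifted more than 15 mm (distance of small_left from where it was at the start of the episode above 0.015 m).
It fails at once if the small right last was dropped or let topple (out of the fingers and moving faster than 0.5 m/s or 3 rad/s) (contact force between the fingers and small_right below 0.01 N and (linear speed of small_right above 0.5 m/s or angular speed of small_right above 3 rad/s)).
It also fails if it takes over 70 s, if anything falls off the work surface, if the arm or the gripper's body presses on something with over 40 N, if the wrist force passes 120 N, or if a joint passes its speed limit or range.

### The arm

A 7-joint arm with a two-finger parallel gripper is mounted at the origin on the work surface. World frame = base frame: x ahead of the robot, y to its left, z up, the work surface at z = 0. Lengths are in m, angles in rad, forces in N, time in s.
With the tool pointing down it reaches from about 0.425 to 0.925 m from the base axis. Payload 6.8 kg.
Tool frame: the origin (TCP) lies at the very end of the fingers, on their centre line; the grasp point (between the pads) lies 19 mm behind it; z points along the fingers, y is the line along which they close (so a half turn about z gives the same grasp; the last joint's range is limited). The gripper opens to 85 mm and grips with 20 to 120 N. Pads are 22 mm wide; open, the fingers measure 114 mm over their backs; the gripper's body (76 mm by 85 mm) begins 54 mm behind the grasp point. The pads swing forward as they close: fully open they stand 13 mm farther back than shut.
Start: joints at [-1.355, 0.477, 0.022, 1.555, -0.011, 1.109, -0.083], TCP at [0.215, 0.64, 0.231] pointing down, gripper open.
Joint ranges: [-2.96, 2.96], [-0.34, 2.1], [-1.41, 1.46], [0.24, 2.44], [-1.37, 4.51], [0.17, 1.92], [-2.96, 2.96]. Speed limits (rad/s): [2.39, 2.39, 3.14, 3.14, 3.14, 3.14, 3.14].

### API

Orientations are given as a rotation vector (axis times angle).
In Python, from bench import get_obs, viewer, r gives the robot as it stands. The module is installed in compiled form; this text tells all that it offers.
- The arm moves only by the tool play_rows, never from a script. Its argument "commands" is a list that holds one entry, the list of rows, each a list of 5 numbers: the gripper's target within -1 to 1 (shut at 1, half-way at 0, fully open at -1), then the shift along the tool's x, y, z scaled (see below), then the turn about the tool's z scaled (see below). A call has 1 to 12 rows; each row is the pose to reach, as a shift and turn from the pose commanded when the call began, along the tool's axes at that moment; what a row does not reach only later rows make up. The controller multiplies each number of a shift by 0.2 m and each number of a turn by pi/2 rad. A row lasts 1/12 s, in which the tool goes at most 41.7 mm and 7.16 degrees, less where a joint would pass 70% of its speed; a pose out of reach is approached as far as the arm can. A call with a number of a shift or a turn outside -1 to 1 is refused whole. A call with a gripper value outside its range is refused whole. The fingers move at their own pace and stop on an object; "grip_force" is the grip in N (left out, the last holds). Time passes only in rows, so rows that repeat a pose let the fingers close. It gives the time, the measured TCP pose, the force, the opening and the grip force at its end, in the units of the state.
- get_obs(): the state, without advancing time (a new reading comes with each control period).
- viewer.grab_frame(name): name is "scene" or "top" or "wrist"; returns a dict with "pixels" (420x560x3 uint8, red, green, blue), "fovy" (degrees; the focal length in pixels is half the picture's height over the tangent of half this angle, whatever the lens; pixels are square), "cx", "cy" (the principal point, pixels), "distortion" ([k1, k2, p1, p2, k3] as OpenCV has them; the pictures are not rectified), "world_to_cam" (4x4, takes a point from world to camera coordinates); the wrist camera has in their place "hand_eye" (4x4, takes a point from camera to tool coordinates, whose origin is the TCP and whose axes are the flange's). Camera axes: x right, y up, looking along -z (the intrinsics and any distortion apply to the point x, -y, -z); pixel columns grow to the right and rows downward; lengths in m; the calibration is good to about 2 mm. A picture is of the moment at which its call begins: read the wrist's pose just before it. There is no depth.
- r.hand_in(): hands the job in; it is judged then, once.
Trained networks look in a picture, given as the dict that the camera call returned (one of the last four; its "shot" number tells which), for a name from the list of things; names that differ only in an ending like _2 or _b are one class to them, and where a whole thing is asked for, a point or a joint stands for the part that bears it (a point fixed in the world has none). Each returns a list of dicts, best first, with "score" (0 to 1); they miss things now and then, are a little off and sometimes report something else, mostly with a low value. They report only what shows in the picture. A call takes as long as a camera call. They do not tell look-alikes from the thing itself.
- viewer.trace(picture, thing): "pixels" (420x560 bool, what is visible of it) and "rect" ([left, top, right, bottom] in pixels, round what is visible of it).
The state is a dict: "clock": time; "joints": joint angles; "qvel": joint speeds; "tau": joint torques, N m; "tcp_pos": TCP position; "orientation": TCP orientation; "contact_force": force on the tool from outside, world axes, zero at the start; "moment": the same for the moment, N m; "grip_width": finger opening in m; "gripper_force": force on a finger pad.
Only numpy, scipy, OpenCV 4.12 (cv2) and the standard library are available. Lean on these libraries where they do the work, as an engineer would, in place of code of your own. Each camera call takes 0.05 s, during which the arm holds its last target. There are 200 camera calls.

## Working session

There is one attempt and no reset: what is moved stays moved. The work goes in short steps, Python scripts to look and compute and a tool call to move; the robot and the scene stay as the last step left them, time stands still between calls to the robot, and variables do not carry over. Pictures are saved under pics/ and viewed, at most 10 in all, crops included, and the job is handed in when it is done.

Besides the shell and the picture viewer there is one more tool, called after "Request:" as a command line: name --argument value ..., lists and objects as JSON in quotes. play_rows: Moves the arm, as the interface text tells. Shifts and turns lie within -1 to 1; 1 stands for 0.2 m of shift or pi/2 rad of turn. Its arguments: {"type":"object","properties":{"commands":{"type":"array","items":{"type":"array","items":{"type":"array","items":{"type":"number","minimum":-1,"maximum":1}}}},"grip_force":{"type":"number"}},"required":["commands"]}

```bash
mkdir -p pics; cat > h.py <<'E'
from bench import get_obs, viewer, r
import numpy as np, cv2
from scipy.spatial.transform import Rotation as R
def K(p):
    f=p["pixels"].shape[0]/2/np.tan(np.radians(p["fovy"])/2)
    return np.array([[f,0,p["cx"]],[0,f,p["cy"]],[0,0,1.]])
def w2c(p,obs=None):
    if "world_to_cam" in p: return np.array(p["world_to_cam"])
    T=np.eye(4);T[:3,:3]=R.from_rotvec(obs["orientation"]).as_matrix();T[:3,3]=obs["tcp_pos"]
    return np.linalg.inv(T@np.array(p["hand_eye"]))
F=np.diag([1,-1,-1.])
def proj(p,X,obs=None):
    W=w2c(p,obs);A=F@W[:3,:3];t=F@W[:3,3]
    return cv2.projectPoints(np.asarray(X,float).reshape(-1,1,3),cv2.Rodrigues(A)[0],t,K(p),np.array(p["distortion"],float))[0][:,0]
def unproj(p,uv,z,obs=None):
    W=w2c(p,obs);u=cv2.undistortPoints(np.asarray(uv,float).reshape(-1,1,2),K(p),np.array(p["distortion"],float))[:,0]
    d=np.c_[u,np.ones(len(u))]@F@W[:3,:3]; c=-W[:3,:3].T@W[:3,3]
    return c+d*((z-c[2])/d[:,2])[:,None]
def save(p,n): cv2.imwrite("pics/"+n,np.ascontiguousarray(p["pixels"][:,:,::-1]))
E
python3 - <<'E'
from h import *
o=get_obs();print({k:np.round(v,3) for k,v in o.items()})
for n in("scene","top"):
    p=viewer.grab_frame(n);save(p,n+"0.png");print(n,p["fovy"],np.round(-np.array(p["world_to_cam"])[:3,:3].T@np.array(p["world_to_cam"])[:3,3],3))
    for t in("rack","big_left","small_left","big_right","small_right","odd_right"):
        for d in viewer.trace(p,t): 
            m=d["pixels"];print(t,round(d["score"],2),np.round(d["rect"]),m.sum(),np.round(p["pixels"][m].mean(0)))
E
```

```text
{'clock': np.float64(0.0), 'joints': array([-1.355,  0.478,  0.022,  1.556, -0.011,  1.109, -0.083]), 'qvel': array([ 0.   , -0.   ,  0.001,  0.   , -0.001, -0.   , -0.001]), 'tau': array([ 0.0000e+00, -5.9645e+01,  1.6080e+00, -2.8120e+01,  1.2000e-02,
        9.0000e-03, -0.0000e+00]), 'tcp_pos': array([0.215, 0.639, 0.23 ]), 'orientation': array([-5.06e-01, -3.10e+00,  3.00e-03]), 'contact_force': array([ 0.759, -0.248,  0.604]), 'moment': array([-0.011, -0.018, -0.028]), 'gripper_force': np.float64(0.0), 'grip_width': np.float64(0.085)}
scene 46.54301842269974 [ 1.301 -0.453  1.31 ]
rack 0.82 [322. 211. 463. 290.] 5143 [85. 55. 36.]
big_left 0.66 [358. 202. 390. 250.] 778 [126. 114.  83.]
small_left 0.93 [416. 201. 439. 230.] 417 [118. 105.  75.]
big_right 0.75 [272. 182. 311. 227.] 802 [120. 108.  78.]
big_right 0.25 [212. 226. 236. 261.] 443 [124. 110.  80.]
big_right 0.22 [322. 214. 462. 287.] 5006 [85. 55. 36.]
small_right 0.97 [164. 242. 196. 270.] 518 [45. 59. 93.]
small_right 0.76 [145. 194. 185. 218.] 527 [35. 49. 79.]
small_right 0.59 [216. 226. 237. 263.] 396 [125. 110.  79.]
small_right 0.47 [360. 205. 391. 251.] 784 [125. 112.  81.]
odd_right 0.64 [405. 143. 424. 182.] 565 [115. 102.  74.]
top 51.43828812255239 [ 0.252 -0.177  1.399]
rack 0.69 [135. 126. 250. 195.] 5597 [107.  61.  21.]
big_left 0.82 [194. 138. 217. 193.] 832 [115. 105.  61.]
small_left 0.78 [143. 145. 162. 181.] 516 [103.  90.  50.]
big_right 0.55 [252. 215. 284. 259.] 666 [120. 108.  63.]
small_right 0.8 [370. 200. 397. 228.] 433 [19. 43. 80.]
small_right 0.76 [417. 228. 452. 254.] 466 [21. 45. 82.]
small_right 0.64 [369. 259. 406. 274.] 413 [24. 47. 84.]
small_right 0.6 [329. 194. 348. 226.] 326 [113.  99.  55.]
odd_right 0.94 [113. 226. 142. 267.] 609 [103.  90.  51.]
odd_right 0.3 [332. 194. 347. 227.] 315 [114.  99.  55.]
```

View pics/top0.png

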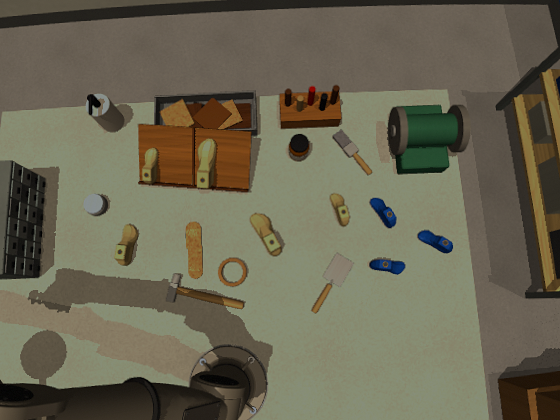

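View pics/scene0.png

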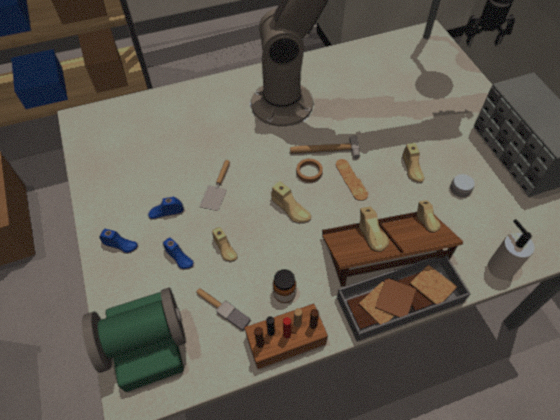

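```bash
python3 - <<'E'
from h import *
p=viewer.grab_frame("top")
def show(t,pts,z): print(t,np.round(unproj(p,pts,z),3).tolist())
show("big heel block/toe",[[273,248],[253,216]],.074); show("big toe sole",[[254,217]],.02)
show("small block/toe",[[344,219],[333,196]],.062)
show("odd",[[121,252],[132,227]],.068)
show("rack front corners",[[137,185],[250,191]],.04); show("rack back",[[139,126],[252,131]],.125)
show("bl block",[[204,180]],.115);show("sl block",[[147,176]],.105)
o=get_obs(); w=viewer.grab_frame("wrist"); print(w["fovy"],np.round(w["hand_eye"],3).tolist(), R.from_rotvec(o["orientation"]).as_matrix().round(3).tolist())
q=viewer.trace(p,"rack")[0]["pixels"]
c=max(cv2.findContours(q.astype(np.uint8),0,2)[0],key=cv2.contourArea)
print(cv2.approxPolyDP(c,4,True)[:,0].tolist())
for t in("big_right","small_right","odd_right"):
  for d in viewer.trace(p,t):
    m=d["pixels"]
    if p["pixels"][m].mean(0)[0]<60: continue
    X=unproj(p,np.argwhere(m)[:,::-1],.03)[:,:2]; (cc,s,a)=cv2.minAreaRect(X.astype(np.float32)); print(t,d["score"],np.round(cc,3),np.round(s,3),a)
E
```

```text
big heel block/toe [[0.406, -0.158, 0.074], [0.508, -0.1, 0.074]]
big toe sole [[0.515, -0.1, 0.02]]
small block/toe [[0.487, -0.383, 0.062], [0.562, -0.354, 0.062]]
odd [[0.415, 0.313, 0.068], [0.492, 0.28, 0.068]]
rack front corners [[0.635, 0.276, 0.04], [0.597, -0.092, 0.04]]
rack back [[0.804, 0.246, 0.125], [0.767, -0.109, 0.125]]
bl block [[0.619, 0.043, 0.115]]
sl block [[0.644, 0.223, 0.105]]
70.36252409342725 [[0.0, 0.954, 0.3, 0.077], [1.0, -0.001, 0.001, -0.0], [0.001, 0.3, -0.954, -0.143], [0.0, 0.0, 0.0, 1.0]] [[-0.948, 0.318, 0.0], [0.318, 0.948, 0.0], [0.0, 0.0, -1.0]]
[[138, 125], [140, 171], [145, 150], [158, 149], [155, 184], [196, 187], [196, 148], [209, 137], [217, 145], [210, 188], [248, 190], [250, 132]]
big_right 0.85 [ 0.456 -0.139] [0.153 0.057] 24.142215728759766
small_right 0.82 [ 0.525 -0.378] [0.113 0.041] 17.021636962890625
odd_right 0.87 [0.446 0.312] [0.062 0.135] 75.2749252319336
```

Request:
play_rows --commands '[[[-1, -0.89, -0.76, 0, 0], [-1, -0.89, -0.76, 0, 0], [-1, -0.89, -0.76, 0, 0], [-1, -0.89, -0.76, 0, 0], [-1, -0.89, -0.76, 0, 0], [-1, -0.89, -0.76, 0, 0], [-1, -0.89, -0.76, 0, 0]]]'

```text
clock: 1.58
tcp_pos: [0.3398, 0.433, 0.2316]
orientation: [0.521, 3.096, -0.003]
contact_force: [-0.3, -0.1, -0.5]
grip_width: 0.0855
gripper_force: 0.0
```

```bash
cat >> h.py <<'E'
def go(pos,yaw):
    """shift/turn numbers to bring the TCP to pos with tool x axis at world yaw (deg)"""
    o=get_obs();M=R.from_rotvec(o["orientation"]).as_matrix()
    s=M.T@(np.array(pos)-o["tcp_pos"])/.2
    y=np.degrees(np.arctan2(M[1,0],M[0,0]));dy=(yaw-y+180)%360-180
    print("clock",round(o["clock"],2),"at",np.round(o["tcp_pos"],4),"yaw",round(y,1),"q",np.round(o["joints"],2),"F",np.round(o["contact_force"],1),"w",round(o["grip_width"],4),"-> shift",np.round(s,3),"turn",round(-dy/90,3),"tilt",np.round(M[:,2],3))
E
python3 -c "
from h import *
go((.55,.2,.3),174)"
```

```text
clock 1.58 at [0.3398 0.433  0.2316] yaw 160.9 q [-1.09  0.27  0.08  1.86 -0.02  1.01  0.24] F [-0.3 -0.1 -0.5] w 0.0855 -> shift [-1.375 -0.757 -0.337] turn -0.145 tilt [ 0.002 -0.002 -1.   ]
```

Request:
play_rows --commands '[[[-1, -0.98, -0.6, -0.34, -0.145], [-1, -0.98, -0.6, -0.34, -0.145], [-1, -0.98, -0.6, -0.34, -0.145], [-1, -0.98, -0.6, -0.34, -0.145], [-1, -0.98, -0.6, -0.34, -0.145], [-1, -0.98, -0.6, -0.34, -0.145], [-1, -0.98, -0.6, -0.34, -0.145]]]'

```text
clock: 2.17
tcp_pos: [0.4884, 0.2568, 0.3019]
orientation: [0.167, 3.131, 0.0]
contact_force: [0.1, -1.2, 0.0]
grip_width: 0.0853
gripper_force: 0.0
```

```bash
python3 -c "
from h import *
go((.62,.08,.3),174)"
```

```text
clock 2.17 at [0.4884 0.2568 0.3019] yaw 173.9 q [-0.76  0.21  0.19  1.78 -0.04  1.15  0.9 ] F [ 0.1 -1.2  0. ] w 0.0853 -> shift [-0.748 -0.809  0.013] turn -0.001 tilt [ 0.006 -0.    -1.   ]
```

Request:
play_rows --commands '[[[-1, -0.75, -0.81, 0, 0], [-1, -0.75, -0.81, 0, 0], [-1, -0.75, -0.81, 0, 0], [-1, -0.75, -0.81, 0, 0], [-1, -0.75, -0.81, 0, 0], [-1, -0.75, -0.81, 0, 0], [-1, -0.75, -0.81, 0, 0], [-1, -0.75, -0.81, 0, 0]]]'

```text
clock: 2.83
tcp_pos: [0.6166, 0.0878, 0.2989]
orientation: [-0.152, -3.137, -0.0]
contact_force: [-0.4, 0.3, -0.4]
grip_width: 0.0855
gripper_force: 0.0
```

```bash
python3 - <<'E'
from h import *
import pickle
o=get_obs();p=viewer.grab_frame("wrist");save(p,"rackw.png");pickle.dump((o,p),open("rackw.pkl","wb"))
go((.47,-.12,.22),206)
E
```

```text
clock 2.88 at [0.6161 0.0892 0.299 ] yaw 174.6 q [-0.47  0.34  0.29  1.62 -0.11  1.19  1.33] F [-0.6  0.5  0.4] w 0.0855 -> shift [ 0.628 -1.111  0.394] turn -0.349 tilt [-0.001  0.001 -1.   ]
```

View pics/rackw.png

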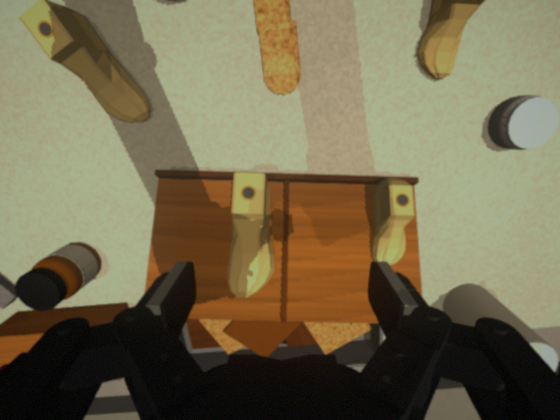

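```bash
python3 - <<'E'
import cv2
a=cv2.imread("pics/rackw.png")[160:335,140:430]
a=cv2.convertScaleAbs(cv2.resize(a,None,fx=2.75,fy=2.75,interpolation=cv2.INTER_CUBIC),alpha=1.4,beta=25)
cv2.imwrite("pics/rackc.png",a);print(a.shape)
E
```

```text
(481, 798, 3)
```

View pics/rackc.png

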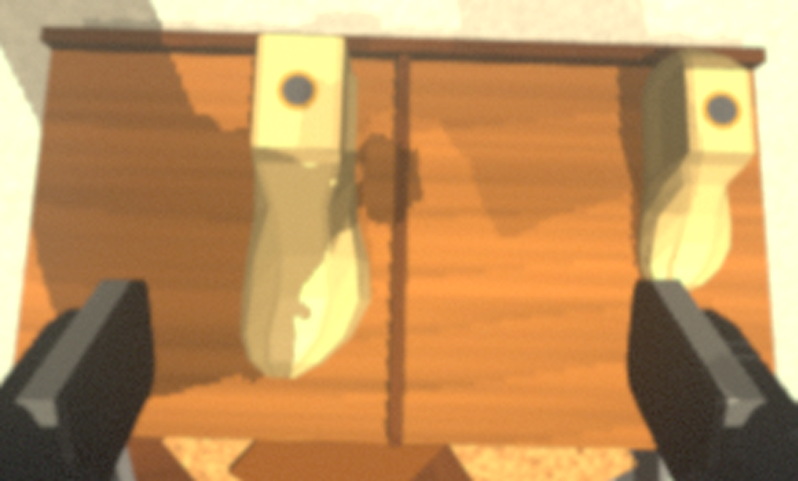

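Request:
play_rows --commands '[[[-1, 0.56, -0.98, 0.35, -0.349], [-1, 0.56, -0.98, 0.35, -0.349], [-1, 0.56, -0.98, 0.35, -0.349], [-1, 0.56, -0.98, 0.35, -0.349], [-1, 0.56, -0.98, 0.35, -0.349], [-1, 0.56, -0.98, 0.35, -0.349], [-1, 0.56, -0.98, 0.35, -0.349], [-1, 0.56, -0.98, 0.35, -0.349]]]'

```text
clock: 3.55
tcp_pos: [0.4853, -0.096, 0.2293]
orientation: [0.704, -3.062, -0.002]
contact_force: [1.1, 0.1, -0.4]
grip_width: 0.0855
gripper_force: 0.0
```

```bash
cat > rackfit.py <<'E'
from h import *
import pickle
from scipy.optimize import least_squares
o,p=pickle.load(open("rackw.pkl","rb"))
c=lambda *a:np.array(a,float)/2.75+[140,160]
Rs=R.from_euler("y",-30,degrees=True).as_matrix()
def rack(v): 
    T=R.from_euler("z",v[2]).as_matrix(); return lambda X:np.atleast_2d(X)@T.T+[v[0],v[1],0]
deck=lambda s,t:np.array([-.085+s*np.cos(np.pi/6),t,.032+s/2])
def last(v,l,H):  # l: s,t,dyaw ; local pts
    def f(X):return rack(v)(deck(l[0],l[1])+(Rs@R.from_euler("z",l[2]).as_matrix()@np.atleast_2d(X).T).T)
    return f
obsR=[((-.085,-.18,.046),(50,50)),((-.085,.18,.046),(757,64)),((-.085,0,.046),(402,57)),((.0752,0,.1265),(397,443))]
big=[((0,0,.074),(298,90)),((-.024,-.018,.074),(258,36)),((-.024,.018,.074),(346,38)),((.024,-.018,.074),(253,150))]
sm=[((0,0,.062),(722,109)),((-.018,-.014,.062),(687,53)),((.018,-.014,.062),(687,153)),((.018,.014,.062),(752,155))]
def res(u,full=False):
    v=u[:3];out=[]
    for X,q in obsR: out.append(proj(p,rack(v)(X),o)[0]-c(*q))
    for l,S in((u[3:6],big),(u[6:9],sm)):
        for X,q in S: out.append(proj(p,last(v,l,0)(X),o)[0]-c(*q))
    e=np.array(out)
    return e if full else e.ravel()
if __name__=="__main__":
    s=least_squares(res,[.70,.08,-.1,.04,-.045,0,.04,.135,0],loss="soft_l1")
    print(np.round(s.x,4));print(np.round(res(s.x,True),1).tolist())
    print("back edge",(proj(p,rack(s.x[:3])([[.0752,-.12,.1245],[.0752,.11,.1245]]),o)-[140,160])*2.75)
    for n,l in(("big",s.x[3:6]),("small",s.x[6:9])):
        f=last(s.x[:3],l,0);print(n,"origin",np.round(f([0,0,0]),4),"partner spot",np.round(f([0,-.09,0]),4),"grasp49",np.round(f([0,-.09,.050]),4))
    np.save("rack.npy",s.x)
    t=viewer.grab_frame("top")
    print("top holes",proj(t,last(s.x[:3],s.x[3:6],0)([0,0,.074])),proj(t,last(s.x[:3],s.x[6:9],0)([0,0,.062])), "deck corners",proj(t,rack(s.x[:3])([[.0752,-.18,.1245],[.0752,.18,.1245]])))
E
python3 rackfit.py
python3 - <<'E'
from h import *
import pickle
go((.42,-.15,.15),206)
o=get_obs();p=viewer.grab_frame("wrist");save(p,"bigw.png");pickle.dump((o,p),open("bigw.pkl","wb"))
E
```

```text
[ 0.7106  0.0832 -0.1156  0.0424 -0.0432  0.0031  0.0433  0.1343 -0.078 ]
[[-4.8, 0.4], [3.4, 0.3], [0.1, 0.3], [-0.1, -1.5], [0.5, 0.8], [0.1, -0.1], [-0.4, -0.3], [-0.2, -0.3], [-0.7, 0.2], [0.3, 4.8], [-0.1, -1.9], [0.4, -0.3]]
back edge [[135.62076926 431.43583936]
 [635.15499291 439.54331429]]
big origin [[0.6577 0.0459 0.0532]] partner spot [[ 0.6475 -0.0435  0.0533]] grasp49 [[ 0.6227 -0.0407  0.0966]]
small origin [[0.6789 0.2221 0.0537]] partner spot [[0.6626 0.1336 0.0502]] grasp49 [[0.6377 0.1365 0.0935]]
top holes [[201.66641354 179.40037966]] [[146.0584593  174.59656153]] deck corners [[250.40778839 131.9247986 ]
 [136.92627357 125.4433323 ]]
clock 3.6 at [ 0.4866 -0.0949  0.2297] yaw -154.0 q [-0.18  0.18  0.28  1.99 -0.06  0.97  2.16] F [ 0.2  0.7 -0.7] w 0.0856 -> shift [ 0.42  -0.102  0.398] turn 0.0 tilt [ 0.001  0.001 -1.   ]
```

View pics/bigw.png

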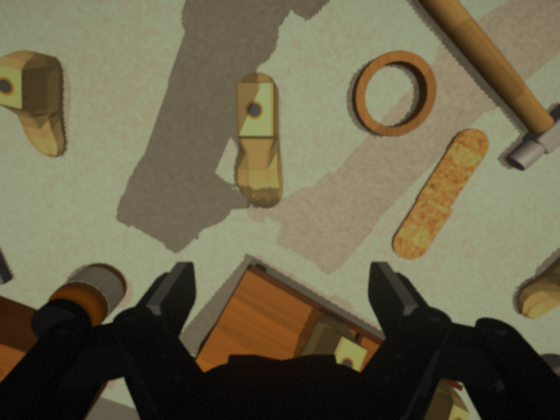

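```bash
python3 - <<'E'
from h import *
import pickle
o,p=pickle.load(open("bigw.pkl","rb"))
X=unproj(p,[[254,110],[238,82],[272,82],[274,138],[237,137]],.074,o);print(X.round(4))
c=X[1:].mean(0);h=(X[3]+X[4]-X[1]-X[2])[:2]/2;l=(X[3]+X[2]-X[1]-X[4])[:2]/2
print(c,np.linalg.norm(h),np.linalg.norm(l),np.degrees(np.arctan2(h[1],h[0])),np.degrees(np.arctan2(l[1],l[0])))
print("small",unproj(p,[[5,87]],.062,o))
m=[d for d in viewer.trace(viewer.grab_frame("wrist"),"big_right")][0];print(m["score"],m["rect"])
Y=unproj(p,np.argwhere(m["pixels"])[:,::-1],.02,o)[:,:2]; print(cv2.minAreaRect(Y.astype(np.float32)))
go((.4095,-.159,.13),206)
E
```

```text
[[ 0.4254 -0.154   0.074 ]
 [ 0.4094 -0.1776  0.074 ]
 [ 0.3955 -0.1493  0.074 ]
 [ 0.4405 -0.1256  0.074 ]
 [ 0.4556 -0.1585  0.074 ]]
[ 0.42525798 -0.15276688  0.074     ] 0.05034204027995293 0.03387094975141339 25.11293914497582 115.22232664910455
small [[ 0.51252329 -0.38274926  0.062     ]]
0.97 [235.1, 71.8, 281.3, 205.7]
((0.4585575759410858, -0.1395072638988495), (0.15231506526470184, 0.05658558011054993), 26.0782470703125)
clock 3.75 at [ 0.4875 -0.0947  0.2298] yaw -153.9 q [-0.18  0.18  0.28  1.99 -0.06  0.97  2.16] F [-0.4  0.6  0.4] w 0.0855 -> shift [ 0.492 -0.117  0.498] turn 0.001 tilt [ 0.001  0.    -1.   ]
```

```bash
python3 - <<'E'
from h import *
u=np.load("rack.npy");from rackfit import last
H={"big_r":[.4254,-.154,.074],"bl":last(u[:3],u[3:6],0)([0,0,.074])[0],"sl":last(u[:3],u[6:9],0)([0,0,.062])[0]}
for n in("top","scene"):
    p=viewer.grab_frame(n);g=p["pixels"].astype(float).sum(2)
    for k,X in H.items():
        q=proj(p,X)[0];x,y=np.round(q).astype(int);w=g[y-5:y+6,x-5:x+6]
        # hole: darkest vs local bright (black-hat)
        bh=cv2.morphologyEx(g.astype(np.float32),cv2.MORPH_BLACKHAT,np.ones((5,5)))[y-6:y+7,x-6:x+7];i=np.unravel_index(bh.argmax(),bh.shape)
        hp=np.array([x-6+i[1],y-6+i[0]]);print(n,k,"pred",q.round(1),"hole",hp,bh.max().round(),unproj(p,[hp],X[2])[0].round(4),"vs",np.round(X,4))
E
```

```text
top big_r pred [271.5 241.7] hole [265 244] 186.0 [ 0.4192 -0.1339  0.074 ] vs [ 0.4254 -0.154   0.074 ]
top bl pred [201.7 179.4] hole [201 180] 206.0 [0.6191 0.0522 0.1173] vs [0.6209 0.0501 0.1173]
top sl pred [146.1 174.6] hole [141 181] 278.0 [0.6283 0.2412 0.1074] vs [0.6481 0.2256 0.1074]
scene big_r pred [281.1 187.5] hole [287 193] 157.0 [ 0.4518 -0.1439  0.074 ] vs [ 0.4254 -0.154   0.074 ]
scene bl pred [368.4 209.6] hole [367 210] 174.0 [0.6208 0.0455 0.1173] vs [0.6209 0.0501 0.1173]
scene sl pred [425.1 201.9] hole [425 202] 179.0 [0.6485 0.2251 0.1074] vs [0.6481 0.2256 0.1074]
```

Request:
play_rows --commands '[[[-1, 0.4, -0.13, 0.45, 0], [-1, 0.4, -0.13, 0.45, 0], [-1, 0.4, -0.13, 0.45, 0], [-1, 0.4, -0.13, 0.45, 0], [-1, 0.4, -0.13, 0.45, 0], [-1, 0.4, -0.13, 0.45, 0]]]'

```text
clock: 4.35
tcp_pos: [0.4268, -0.1548, 0.1397]
orientation: [-0.705, 3.061, -0.0]
contact_force: [0.6, -0.7, 0.1]
grip_width: 0.0853
gripper_force: 0.0
```

```bash
python3 - <<'E'
from h import *
go((.424,-.155,.034),205.5)
E
```

```text
clock 4.35 at [ 0.4268 -0.1548  0.1397] yaw -154.0 q [-0.06  0.24  0.31  2.17 -0.11  0.74  2.35] F [ 0.6 -0.7  0.1] w 0.0853 -> shift [0.014 0.005 0.528] turn 0.005 tilt [ 0.001 -0.    -1.   ]
```

Request:
play_rows --commands '[[[-1, 0.01, 0, 0.2, 0], [-1, 0.01, 0, 0.35, 0], [-1, 0.01, 0, 0.45, 0], [-1, 0.01, 0, 0.52, 0], [-1, 0.01, 0, 0.52, 0], [0.2, 0.01, 0, 0.52, 0], [1, 0.01, 0, 0.52, 0], [1, 0.01, 0, 0.52, 0], [1, 0.01, 0, 0.52, 0], [1, 0.01, 0, 0.52, 0]]]' --grip_force 70

```text
clock: 5.18
tcp_pos: [0.4249, -0.1561, 0.0365]
orientation: [-0.704, 3.059, -0.001]
contact_force: [-1.3, 0.7, 8.2]
grip_width: 0.0356
gripper_force: 69.5
```

```bash
python3 - <<'E'
from h import *
go((.46,-.12,.2),200)
E
```

```text
clock 5.18 at [ 0.4249 -0.1561  0.0365] yaw -154.1 q [ 0.01  0.44  0.24  2.24 -0.22  0.49  2.45] F [-1.3  0.7  8.2] w 0.0356 -> shift [-0.238  0.085 -0.817] turn 0.066 tilt [ 0.002 -0.    -1.   ]
```

Request:
play_rows --commands '[[[1, 0, 0, -0.1, 0], [1, 0, 0, -0.3, 0.0], [1, 0, 0, -0.5, 0.05], [1, -0.1, 0.05, -0.7, 0.1], [1, -0.2, 0.1, -0.9, 0.15], [1, -0.3, 0.15, -0.98, 0.2], [1, -0.4, 0.15, -0.98, 0.25], [1, -0.4, 0.15, -0.98, 0.3], [1, -0.4, 0.15, -0.98, 0.362], [1, -0.4, 0.15, -0.98, 0.362], [1, -0.4, 0.15, -0.98, 0.362]]]'

```text
clock: 6.1
tcp_pos: [0.4822, -0.0942, 0.2313]
orientation: [-0.179, -3.136, -0.0]
contact_force: [0.9, -0.8, -1.9]
grip_width: 0.0354
gripper_force: 70.7
```

```bash
python3 - <<'E'
from h import *
go((.62,-.042,.23),173.4)
E
```

```text
clock 6.1 at [ 0.4822 -0.0942  0.2313] yaw 173.5 q [-0.28  0.17  0.4   2.01 -0.08  0.98  1.61] F [ 0.9 -0.8 -1.9] w 0.0354 -> shift [-0.655  0.337  0.007] turn 0.001 tilt [-0.  0. -1.]
```

Request:
play_rows --commands '[[[1, -0.1, 0.05, 0, 0], [1, -0.25, 0.12, 0, 0], [1, -0.4, 0.2, 0, 0], [1, -0.55, 0.27, 0, 0], [1, -0.65, 0.32, 0, 0], [1, -0.668, 0.333, 0.1, 0], [1, -0.668, 0.333, 0.2, 0], [1, -0.668, 0.333, 0.28, 0], [1, -0.668, 0.333, 0.34, 0], [1, -0.668, 0.333, 0.34, 0], [1, -0.668, 0.333, 0.34, 0]]]'

```text
clock: 7.02
tcp_pos: [0.6227, -0.0438, 0.1631]
orientation: [-0.182, -3.135, 0.0]
contact_force: [1.0, 0.1, -1.7]
grip_width: 0.0355
gripper_force: 70.8
```

```bash
python3 - <<'E'
from h import *
go((.623,-.042,.085),173.4)
p=viewer.grab_frame("scene");a=p["pixels"][150:330,270:490,::-1];cv2.imwrite("pics/s1.png",cv2.resize(a,None,fx=3.3,fy=3.3,interpolation=2))
E
```

```text
clock 7.02 at [ 0.6227 -0.0438  0.1631] yaw 173.4 q [-0.28  0.48  0.34  1.76 -0.2   0.93  1.6 ] F [ 1.   0.1 -1.7] w 0.0355 -> shift [-0.001  0.009  0.39 ] turn -0.0 tilt [-0.001 -0.    -1.   ]
```

View pics/s1.png

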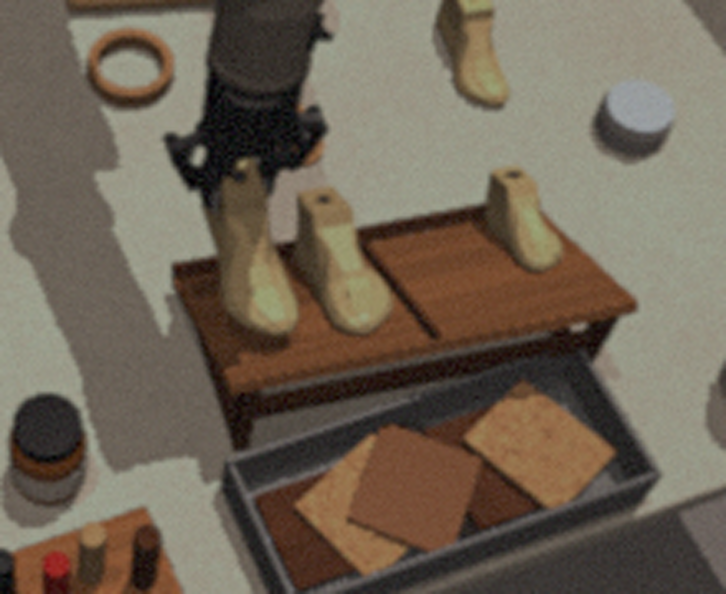

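Request:
play_rows --commands '[[[1, 0, 0.005, 0.05, 0], [1, 0, 0.005, 0.1, 0], [1, 0, 0.005, 0.14, 0], [1, 0, 0.005, 0.18, 0], [1, 0, 0.005, 0.22, 0], [1, 0, 0.005, 0.25, 0], [1, 0, 0.005, 0.28, 0], [1, 0, 0.005, 0.3, 0], [1, 0, 0.005, 0.3, 0]]]' --grip_force 25

```text
clock: 7.82
tcp_pos: [0.619, -0.0421, 0.1013]
orientation: [-0.181, -3.128, -0.001]
contact_force: [-12.5, 1.4, 4.7]
grip_width: 0.0352
gripper_force: 72.5
```

```bash
python3 - <<'E'
from h import *
go((.623,-.042,.085),173.4);print(get_obs()["moment"],get_obs()["gripper_force"])
E
```

```text
clock 7.82 at [ 0.619  -0.0421  0.1013] yaw 173.4 q [-0.26  0.55  0.32  1.81 -0.23  0.82  1.62] F [-12.5   1.4   4.7] w 0.0352 -> shift [-0.02   0.003  0.081] turn -0.0 tilt [-0.009  0.001 -1.   ]
[0.27188286 1.81003741 0.07268907] 72.53264665603638
```

Request:
play_rows --commands '[[[1, 0, 0, 0.02, 0], [1, 0, 0, 0.04, 0], [1, 0, 0, 0.04, 0], [1, 0, 0, 0.04, 0]]]' --grip_force 20

```text
clock: 8.15
tcp_pos: [0.6206, -0.0422, 0.0942]
orientation: [-0.182, -3.131, -0.001]
contact_force: [-5.9, 1.5, 1.9]
grip_width: 0.0352
gripper_force: 72.4
```

```bash
python3 - <<'E'
from h import *
go((.623,-.042,.085),173.4);print(get_obs()["moment"],get_obs()["gripper_force"])
p=viewer.grab_frame("scene");a=p["pixels"][150:330,270:490,::-1];cv2.imwrite("pics/s2.png",cv2.resize(a,None,fx=3.3,fy=3.3,interpolation=2))
E
```

```text
clock 8.15 at [ 0.6206 -0.0422  0.0942] yaw 173.3 q [-0.26  0.56  0.31  1.81 -0.23  0.81  1.62] F [-5.9  1.5  1.9] w 0.0352 -> shift [-0.012  0.002  0.046] turn -0.001 tilt [-0.005  0.001 -1.   ]
[0.10469903 0.77368076 0.05622155] 72.4092435836792
```

View pics/s2.png

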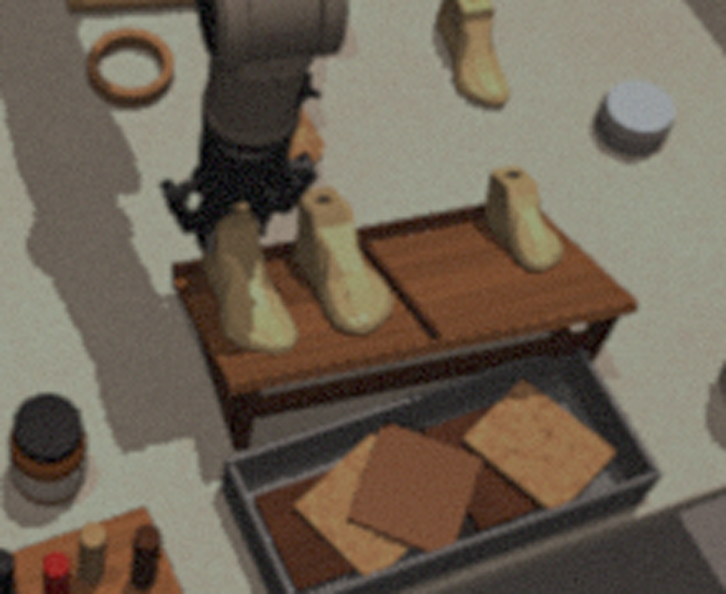

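Request:
play_rows --commands '[[[1, 0, 0, 0.02, 0], [1, 0, 0, 0.035, 0], [1, 0, 0, 0.05, 0], [1, 0, 0, 0.05, 0], [1, 0, 0, 0.05, 0]]]' --grip_force 20

```text
clock: 8.62
tcp_pos: [0.6208, -0.0422, 0.0844]
orientation: [-0.182, -3.131, -0.001]
contact_force: [-8.2, 2.0, 3.2]
grip_width: 0.0353
gripper_force: 72.7
```

```bash
python3 - <<'E'
from h import *
go((.623,-.042,.085),173.4);print(get_obs()["moment"],get_obs()["gripper_force"])
E
```

```text
clock 8.62 at [ 0.6208 -0.0422  0.0844] yaw 173.3 q [-0.26  0.58  0.31  1.82 -0.24  0.79  1.63] F [-8.2  2.   3.2] w 0.0353 -> shift [-0.011  0.002 -0.003] turn -0.001 tilt [-0.005  0.001 -1.   ]
[ 0.16062653  1.16242084 -0.01568669] 72.73258209228516
```

Request:
play_rows --commands '[[[1, 0, 0, 0.01, 0], [1, 0, 0, 0.02, 0], [1, 0, 0, 0.02, 0], [1, 0, 0, 0.02, 0]]]'

```text
clock: 8.95
tcp_pos: [0.6206, -0.0421, 0.0806]
orientation: [-0.182, -3.131, -0.001]
contact_force: [-8.6, 2.3, 5.2]
grip_width: 0.035
gripper_force: 73.0
```

```bash
python3 - <<'E'
from h import *
go((.623,-.042,.085),173.4);print(get_obs()["moment"],get_obs()["gripper_force"])
E
```

```text
clock 8.95 at [ 0.6206 -0.0421  0.0806] yaw 173.3 q [-0.26  0.58  0.31  1.82 -0.24  0.78  1.63] F [-8.6  2.3  5.2] w 0.035 -> shift [-0.012  0.002 -0.022] turn -0.001 tilt [-0.005  0.001 -1.   ]
[ 0.20524291  1.30018255 -0.05045017] 72.96211838722229
```

Request:
play_rows --commands '[[[1, 0, 0, 0.01, 0], [1, 0, 0, 0.02, 0], [1, 0, 0, 0.02, 0], [1, 0, 0, 0.02, 0]]]'

```text
clock: 9.28
tcp_pos: [0.6205, -0.042, 0.0796]
orientation: [-0.182, -3.131, -0.003]
contact_force: [-20.0, 4.0, 31.1]
grip_width: 0.035
gripper_force: 75.8
```

```bash
python3 - <<'E'
from h import *
go((.623,-.042,.085),173.4);print(get_obs()["moment"],get_obs()["gripper_force"])
p=viewer.grab_frame("scene");a=p["pixels"][180:270,310:420,::-1];cv2.imwrite("pics/s3.png",cv2.resize(a,None,fx=6.5,fy=6.5,interpolation=2))
E
```

```text
clock 9.28 at [ 0.6205 -0.042   0.0796] yaw 173.4 q [-0.25  0.58  0.3   1.82 -0.24  0.78  1.63] F [-20.    4.   31.1] w 0.035 -> shift [-0.012  0.001 -0.027] turn -0.0 tilt [-0.005  0.002 -1.   ]
[0.09013026 3.59700176 0.0443002 ] 75.8167576789856
```

View pics/s3.png

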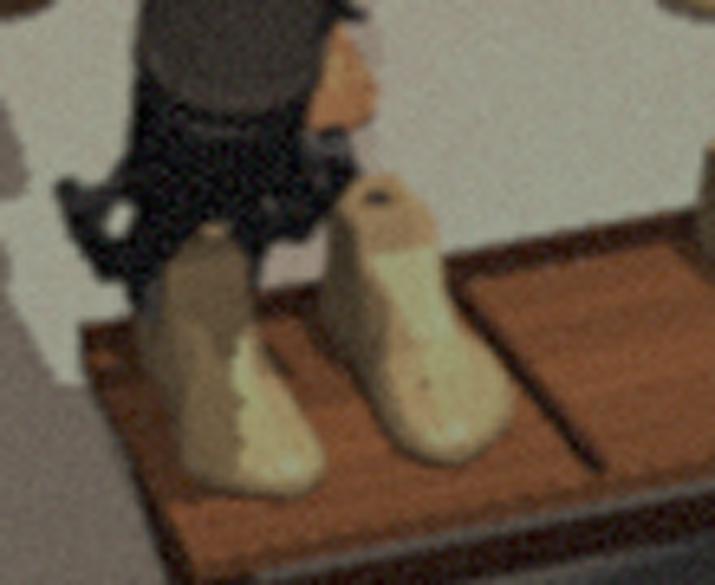

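Request:
play_rows --commands '[[[1, 0, 0, -0.015, 0], [1, 0, 0, -0.015, 0], [0.12, 0, 0, -0.015, 0], [0.05, 0, 0, -0.015, 0], [-0.1, 0, 0, -0.015, 0], [-0.3, 0, 0, -0.015, 0], [-0.3, 0, 0, -0.015, 0], [-0.3, 0, 0, -0.015, 0]]]'

```text
clock: 10.0
tcp_pos: [0.6233, -0.0427, 0.0801]
orientation: [-0.183, -3.136, 0.0]
contact_force: [-0.2, -0.5, -0.2]
grip_width: 0.056
gripper_force: 0.0
```

```bash
python3 - <<'E'
from h import *
go((.623,-.042,.25),173.4);print(get_obs()["moment"],get_obs()["gripper_force"])
E
```

```text
clock 10.0 at [ 0.6233 -0.0427  0.0801] yaw 173.3 q [-0.26  0.59  0.31  1.82 -0.24  0.78  1.63] F [-0.2 -0.5 -0.2] w 0.056 -> shift [ 0.002  0.003 -0.85 ] turn -0.001 tilt [-0. -0. -1.]
[-0.00459699  0.02233664 -0.05113046] 0.0
```

Released with no contact force. Lift and look from the wrist.

Request:
play_rows --commands '[[[-0.3, 0, 0, -0.1, 0], [-0.3, 0, 0, -0.25, 0], [-0.3, 0, 0, -0.4, 0], [-0.4, 0, 0, -0.55, 0], [-1, 0, 0, -0.7, 0], [-1, 0.1, 0.1, -0.9, 0], [-1, 0.1, 0.2, -1, 0], [-1, 0.1, 0.2, -1, 0], [-1, 0.1, 0.2, -1, 0]]]'

```text
clock: 10.75
tcp_pos: [0.609, 0.0013, 0.2819]
orientation: [0.178, 3.133, 0.002]
contact_force: [0.1, -0.9, -0.9]
grip_width: 0.0852
gripper_force: 0.0
```

```bash
python3 - <<'E'
from h import *
import pickle
o=get_obs();p=viewer.grab_frame("wrist");pickle.dump((o,p),open("rackw2.pkl","wb"))
a=p["pixels"][150:350,100:420,::-1];a=cv2.convertScaleAbs(cv2.resize(a,None,fx=2.5,fy=2.5,interpolation=2),alpha=1.4,beta=25);cv2.imwrite("pics/rackc2.png",a)
go((.513,-.30,.25),174)
E
```

```text
clock 10.8 at [ 6.081e-01 -2.000e-04  2.803e-01] yaw 173.4 q [-0.39  0.34  0.37  1.69 -0.13  1.14  1.47] F [ 0.6 -0.7 -1. ] w 0.0853 -> shift [ 0.3   -1.544  0.151] turn -0.007 tilt [ 0.001  0.    -1.   ]
```

View pics/rackc2.png

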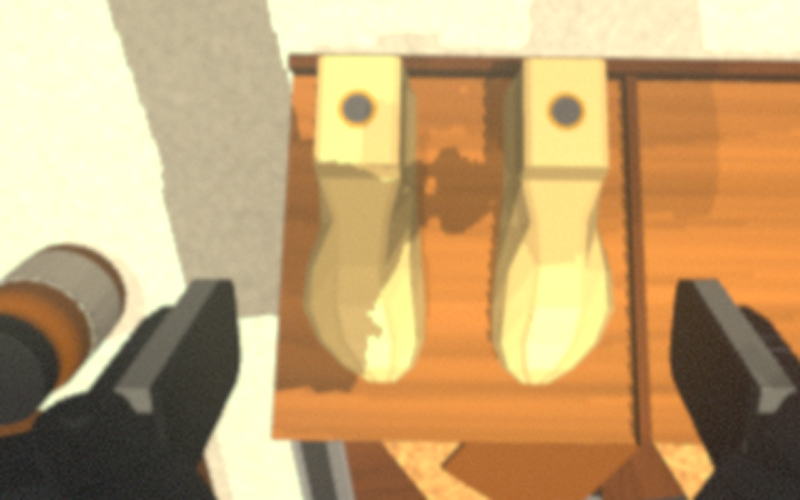

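Request:
play_rows --commands '[[[-1, 0.19, -0.98, 0.15, -0.273], [-1, 0.19, -0.98, 0.15, -0.273], [-1, 0.19, -0.98, 0.15, -0.273], [-1, 0.19, -0.98, 0.15, -0.273], [-1, 0.19, -0.98, 0.15, -0.273], [-1, 0.19, -0.98, 0.15, -0.273], [-1, 0.19, -0.98, 0.15, -0.273]]]'

```text
clock: 11.38
tcp_pos: [0.5449, -0.1948, 0.2484]
orientation: [0.476, -3.101, 0.0]
contact_force: [0.4, 1.1, -0.7]
grip_width: 0.0853
gripper_force: 0.0
```

```bash
python3 - <<'E'
from h import *
go((.54,-.36,.22),198)
E
```

```text
clock 11.38 at [ 0.5449 -0.1948  0.2484] yaw -162.6 q [-0.06  0.31  0.37  1.79 -0.12  1.06  2.23] F [ 0.4  1.1 -0.7] w 0.0853 -> shift [ 0.27  -0.781  0.143] turn -0.006 tilt [-0.004 -0.001 -1.   ]
```

Request:
play_rows --commands '[[[-1, 0.27, -0.78, 0.14, 0], [-1, 0.27, -0.78, 0.14, 0], [-1, 0.27, -0.78, 0.14, 0], [-1, 0.27, -0.78, 0.14, 0], [-1, 0.27, -0.78, 0.14, 0], [-1, 0.27, -0.78, 0.14, 0], [-1, 0.27, -0.78, 0.14, 0]]]'

```text
clock: 11.97
tcp_pos: [0.5444, -0.3545, 0.221]
orientation: [0.49, -3.102, -0.003]
contact_force: [-0.3, -0.1, 0.3]
grip_width: 0.0855
gripper_force: 0.0
```

```bash
python3 - <<'E'
from h import *
import pickle
o=get_obs();p=viewer.grab_frame("wrist");pickle.dump((o,p),open("smw.pkl","wb"));save(p,"smw.png")
for d in viewer.trace(p,"small_right"):
    m=d["pixels"];Y=unproj(p,np.argwhere(m)[:,::-1],.02,o)[:,:2]
    print(d["score"],np.round(d["rect"]),p["pixels"][m].mean(0).round(),cv2.minAreaRect(Y.astype(np.float32)))
go((.513,-.383,.12),198)
E
```

```text
0.97 [102.  52. 180. 160.] [44. 60. 89.] ((0.5144895911216736, -0.5250151753425598), (0.11764928698539734, 0.058821383863687515), 30.227954864501953)
0.91 [22.  0. 70.  9.] [24. 41. 70.] ((0.4431183338165283, -0.6363165378570557), (0.007874789647758007, 0.04334878921508789), 17.513267517089844)
0.81 [249. 115. 281. 209.] [99. 82. 49.] ((0.52906334400177, -0.3818735182285309), (0.1101669892668724, 0.040895041078329086), 15.370859146118164)
0.38 [422. 285. 560. 419.] [72. 43. 18.] ((0.720902144908905, -0.018063634634017944), (0.1727406233549118, 0.22742034494876862), 82.74259948730469)
clock 12.07 at [ 0.5452 -0.3534  0.2218] yaw -161.9 q [ 0.19  0.46  0.4   1.65 -0.2   1.07  2.54] F [ 0.5  0.8 -0.3] w 0.0851 -> shift [ 0.199 -0.092  0.509] turn 0.001 tilt [-0.     0.002 -1.   ]
```

View pics/smw.png

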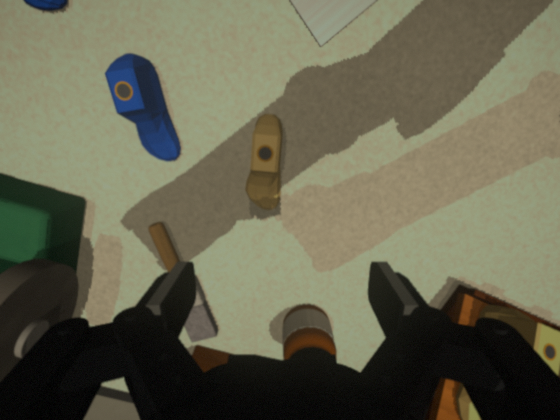

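```bash
python3 - <<'E'
from h import *
import pickle
o,p=pickle.load(open("smw.pkl","rb"))
print(unproj(p,[[265,153]],.062,o), np.array([.5290,-.3818])-.019*np.array([.964,.267]))
x=unproj(p,[[265,153]],.062,o)[0]
t=viewer.grab_frame("top");print(proj(t,x))
go((x[0],x[1],.031),195.3)
E
```

```text
[[ 0.5112247  -0.38254206  0.062     ]] [ 0.510684 -0.386873]
[[343.28960244 211.42015726]]
clock 12.12 at [ 0.5451 -0.3535  0.2221] yaw -161.9 q [ 0.19  0.46  0.4   1.65 -0.2   1.07  2.54] F [-0.7 -0.2  0.5] w 0.0854 -> shift [ 0.207 -0.087  0.955] turn 0.031 tilt [ 0.     0.001 -1.   ]
```

Request:
play_rows --commands '[[[-1, 0.207, -0.087, 0.2, 0.031], [-1, 0.207, -0.087, 0.4, 0.031], [-1, 0.207, -0.087, 0.6, 0.031], [-1, 0.207, -0.087, 0.75, 0.031], [-1, 0.207, -0.087, 0.87, 0.031], [-1, 0.207, -0.087, 0.95, 0.031], [-1, 0.207, -0.087, 0.955, 0.031], [0.2, 0.207, -0.087, 0.955, 0.031], [1, 0.207, -0.087, 0.955, 0.031], [1, 0.207, -0.087, 0.955, 0.031], [1, 0.207, -0.087, 0.955, 0.031], [1, 0.207, -0.087, 0.955, 0.031]]]' --grip_force 40

```text
clock: 13.12
tcp_pos: [0.5109, -0.3853, 0.0327]
orientation: [-0.413, 3.112, -0.002]
contact_force: [-0.7, 0.2, 1.7]
grip_width: 0.0273
gripper_force: 39.4
```

```bash
python3 - <<'E'
from h import *
go((.54,-.2,.25),174);print(get_obs()["gripper_force"])
E
```

```text
clock 13.12 at [ 0.5109 -0.3853  0.0327] yaw -164.9 q [ 0.31  0.68  0.33  1.8  -0.31  0.72  2.65] F [-0.7  0.2  1.7] w 0.0273 -> shift [-0.384  0.855 -1.087] turn 0.235 tilt [ 0.002 -0.001 -1.   ]
39.390276074409485
```

Request:
play_rows --commands '[[[1, 0, 0, -0.15, 0], [1, 0, 0, -0.35, 0], [1, 0, 0, -0.55, 0], [1, -0.1, 0.15, -0.75, 0.05], [1, -0.2, 0.3, -0.9, 0.1], [1, -0.3, 0.5, -1, 0.15], [1, -0.38, 0.65, -1, 0.2], [1, -0.38, 0.8, -1, 0.24], [1, -0.38, 0.85, -1, 0.24], [1, -0.38, 0.85, -1, 0.24], [1, -0.38, 0.85, -1, 0.24]]]'

```text
clock: 14.03
tcp_pos: [0.5389, -0.2002, 0.2316]
orientation: [0.174, 3.137, 0.001]
contact_force: [-0.1, -0.2, -2.1]
grip_width: 0.0273
gripper_force: 40.3
```

```bash
python3 - <<'E'
from h import *
go((.58,-.02,.25),173.4);print(get_obs()["gripper_force"])
E
```

```text
clock 14.03 at [ 0.5389 -0.2002  0.2316] yaw 173.7 q [-0.15  0.34  0.5   1.83 -0.18  1.03  1.88] F [-0.1 -0.2 -2.1] w 0.0273 -> shift [-0.105  0.918 -0.092] turn 0.003 tilt [ 0.  0. -1.]
40.282689929008484
```

Request:
play_rows --commands '[[[1, -0.02, 0.15, -0.09, 0.003], [1, -0.04, 0.35, -0.09, 0.003], [1, -0.06, 0.55, -0.09, 0.003], [1, -0.08, 0.75, -0.09, 0.003], [1, -0.105, 0.92, -0.09, 0.003], [1, -0.105, 0.92, -0.09, 0.003], [1, -0.105, 0.92, -0.09, 0.003]]]'

```text
clock: 14.62
tcp_pos: [0.5813, -0.0198, 0.249]
orientation: [-0.181, -3.136, 0.0]
contact_force: [0.2, -0.2, -0.6]
grip_width: 0.0277
gripper_force: 40.5
```

```bash
python3 - <<'E'
from h import *
go((.645,.1355,.22),173.4);print(get_obs()["gripper_force"])
E
```

```text
clock 14.62 at [ 0.5813 -0.0198  0.249 ] yaw 173.4 q [-0.42  0.32  0.43  1.79 -0.15  1.06  1.53] F [ 0.2 -0.2 -0.6] w 0.0277 -> shift [-0.227  0.808  0.145] turn -0.0 tilt [-0. -0. -1.]
40.54276764392853
```

Request:
play_rows --commands '[[[1, -0.05, 0.15, 0, 0], [1, -0.1, 0.35, 0, 0], [1, -0.15, 0.55, 0, 0], [1, -0.2, 0.72, 0, 0], [1, -0.227, 0.81, 0.05, 0], [1, -0.227, 0.81, 0.15, 0], [1, -0.227, 0.81, 0.28, 0], [1, -0.227, 0.81, 0.4, 0], [1, -0.227, 0.81, 0.5, 0], [1, -0.227, 0.81, 0.53, 0], [1, -0.227, 0.81, 0.53, 0]]]'

```text
clock: 15.53
tcp_pos: [0.6442, 0.1317, 0.1414]
orientation: [-0.19, -3.133, 0.004]
contact_force: [-0.8, -0.8, -1.6]
grip_width: 0.0271
gripper_force: 40.5
```

```bash
python3 - <<'E'
from h import *
go((.645,.1355,.0795),173.4);print(get_obs()["gripper_force"])
E
```

```text
clock 15.53 at [0.6442 0.1317 0.1414] yaw 173.1 q [-0.55  0.56  0.35  1.69 -0.23  0.93  1.34] F [-0.8 -0.8 -1.6] w 0.0271 -> shift [-0.003  0.02   0.31 ] turn -0.004 tilt [-0.003 -0.002 -1.   ]
40.496681928634644
```

Request:
play_rows --commands '[[[1, -0.003, 0.01, 0.04, 0], [1, -0.003, 0.01, 0.08, 0], [1, -0.003, 0.01, 0.12, 0], [1, -0.003, 0.01, 0.16, 0], [1, -0.003, 0.01, 0.2, 0], [1, -0.003, 0.01, 0.24, 0], [1, -0.003, 0.01, 0.26, 0], [1, -0.003, 0.01, 0.28, 0], [1, -0.003, 0.01, 0.28, 0], [1, -0.003, 0.01, 0.28, 0]]]'

```text
clock: 16.37
tcp_pos: [0.6412, 0.1375, 0.086]
orientation: [-0.183, -3.127, 0.0]
contact_force: [-11.0, 0.5, 6.1]
grip_width: 0.0269
gripper_force: 46.3
```

```bash
python3 - <<'E'
from h import *
go((.645,.1355,.0795),173.4);print(get_obs()["gripper_force"],get_obs()["moment"])
E
```

```text
clock 16.37 at [0.6412 0.1375 0.086 ] yaw 173.3 q [-0.53  0.63  0.32  1.73 -0.26  0.84  1.36] F [-11.    0.5   6.1] w 0.0269 -> shift [-0.02  -0.008  0.032] turn -0.001 tilt [-0.009  0.    -1.   ]
46.30293846130371 [0.14077501 2.02422722 0.0030097 ]
```

Request:
play_rows --commands '[[[1, 0, 0, 0.01, 0], [1, 0, 0, 0.02, 0], [1, 0, 0, 0.03, 0], [1, 0, 0, 0.03, 0], [1, 0, 0, 0.03, 0]]]'

```text
clock: 16.78
tcp_pos: [0.641, 0.1377, 0.0817]
orientation: [-0.183, -3.127, -0.001]
contact_force: [-18.2, -0.6, 19.4]
grip_width: 0.027
gripper_force: 48.8
```

```bash
python3 - <<'E'
from h import *
go((.645,.1355,.0795),173.4);print(get_obs()["gripper_force"],get_obs()["moment"])
E
```

```text
clock 16.78 at [0.641  0.1377 0.0817] yaw 173.3 q [-0.53  0.63  0.32  1.73 -0.26  0.83  1.36] F [-18.2  -0.6  19.4] w 0.027 -> shift [-0.021 -0.009  0.011] turn -0.001 tilt [-0.01   0.001 -1.   ]
48.831764459609985 [0.00991149 3.42635509 0.02546661]
```

Request:
play_rows --commands '[[[1, 0, 0, 0.01, 0], [1, 0, 0, 0.015, 0], [1, 0, 0, 0.015, 0], [1, 0, 0, 0.015, 0]]]'

```text
clock: 17.12
tcp_pos: [0.6411, 0.1377, 0.0814]
orientation: [-0.183, -3.126, -0.002]
contact_force: [-27.9, -0.2, 38.1]
grip_width: 0.0274
gripper_force: 51.6
```

```bash
python3 - <<'E'
from h import *
go((.645,.1355,.0795),173.4);print(get_obs()["gripper_force"],get_obs()["moment"])
E
```

```text
clock 17.12 at [0.6411 0.1377 0.0814] yaw 173.3 q [-0.53  0.63  0.32  1.73 -0.26  0.83  1.36] F [-27.9  -0.2  38.1] w 0.0274 -> shift [-0.021 -0.009  0.009] turn -0.001 tilt [-0.01   0.002 -1.   ]
51.646472811698914 [-0.29532556  5.26273267  0.02095656]
```

Request:
play_rows --commands '[[[1, -0.01, 0, -0.02, 0], [1, -0.01, 0, -0.02, 0], [0.3, -0.01, 0, -0.02, 0], [0.22, -0.01, 0, -0.02, 0], [0.1, -0.01, 0, -0.02, 0], [-0.1, -0.01, 0, -0.02, 0], [-0.3, -0.01, 0, -0.02, 0], [-0.3, -0.01, 0, -0.02, 0], [-0.3, -0.01, 0, -0.02, 0]]]'

```text
clock: 17.87
tcp_pos: [0.6479, 0.1364, 0.0822]
orientation: [0.185, 3.136, -0.0]
contact_force: [-0.4, -0.6, 0.8]
grip_width: 0.0553
gripper_force: 0.0
```

```bash
python3 - <<'E'
from h import *
go((.645,.1355,.25),173.4);print(get_obs()["gripper_force"],get_obs()["moment"])
E
```

```text
clock 17.87 at [0.6479 0.1364 0.0822] yaw 173.2 q [-0.53  0.64  0.32  1.72 -0.26  0.83  1.36] F [-0.4 -0.6  0.8] w 0.0553 -> shift [ 0.014 -0.006 -0.839] turn -0.002 tilt [ 0. -0. -1.]
0.0 [0.05553401 0.01021326 0.04790044]
```

Request:
play_rows --commands '[[[-0.3, 0, 0, -0.1, 0], [-0.3, 0, 0, -0.25, 0], [-0.3, 0, 0, -0.4, 0], [-0.4, 0, 0, -0.55, 0], [-1, 0, 0, -0.7, 0], [-1, 0.1, 0, -0.9, 0], [-1, 0.2, 0, -1, 0], [-1, 0.2, 0, -1, 0], [-1, 0.2, 0, -1, 0], [-1, 0.2, 0, -1, 0]]]'

```text
clock: 18.7
tcp_pos: [0.6078, 0.1412, 0.2816]
orientation: [-0.185, -3.136, 0.0]
contact_force: [-0.1, -0.4, -0.4]
grip_width: 0.0855
gripper_force: 0.0
```

```bash
python3 - <<'E'
from h import *
from rackfit import last,rack
import pickle
u=np.load("rack.npy")
o=get_obs();p=viewer.grab_frame("wrist");pickle.dump((o,p),open("rackw3.pkl","wb"));save(p,"rackw3.png")
f=last(u[:3],u[6:9],0)
for k,q in (("partner",0),("new",-.09)):
    l=u[6:9].copy();l[1]+=q;l[2]=0;f=last(u[:3],l,0)
    print(k,"pred hole",proj(p,f([0,0,.062]),o).round(1),"toe",proj(p,f([.076,0,.01]),o).round(1))
for t in("small_left","small_right"):
  for d in viewer.trace(p,t):
    m=d["pixels"];yx=np.argwhere(m);
    (c,s,a)=cv2.minAreaRect(yx[:,::-1].astype(np.float32))
    low=yx[yx[:,0]>=yx[:,0].max()-3].mean(0)[::-1]
    print(t,round(d["score"],2),np.round(d["rect"],1),m.sum(),p["pixels"][m].mean(0).round(),"toe px",low.round(1),"rect",np.round(c,1),np.round(s,1),round(a,1))
g=cv2.cvtColor(p["pixels"],cv2.COLOR_RGB2GRAY).astype(np.float32)
b=cv2.morphologyEx(g,cv2.MORPH_BLACKHAT,cv2.getStructuringElement(2,(19,19)))
print(o["tcp_pos"])
for k in range(2):
    l=u[6:9].copy();l[1]-=.09*k;c=proj(p,last(u[:3],l,0)([0,0,.062]),o)[0].round().astype(int)
    w=b[c[1]-14:c[1]+15,c[0]-14:c[0]+15];ii=np.argwhere(w>.6*w.max());print("hole",ii.mean(0)[::-1]+c-14,ii.std(0),len(ii),w.max())
E
```

```text
partner pred hole [[360.7 214.4]] toe [[353.5 282.8]]
new pred hole [[280.6 214.5]] toe [[280.8 282.9]]
small_left 0.59 [333.6 190.2 376.  280.9] 2846 [134. 117.  67.] toe px [347.9 279.2] rect [354.7 235.1] [36.5 92.3] 1.3
small_left 0.4 [381.6   0.  443.6  84.2] 3406 [123. 103.  59.] toe px [402.3  84.2] rect [404.2  36.7] [50.1 96.2] 20.1
small_right 0.89 [266.2 182.5 297.8 275.9] 2347 [138. 121.  69.] toe px [286.  273.2] rect [281.5 229.5] [91. 33.] 90.0
[0.60783625 0.14120752 0.28164594]
hole [366.02857143 213.42857143] [5.77821383 7.05280376] 175 83.0
hole [282.38235294 213.90196078] [2.77067913 2.96728607] 102 86.0
```

Request:
play_rows --commands '[[[-1, 0, 0.22, 0, 0], [-1, 0, 0.22, 0, 0], [-1, 0, 0.22, 0, 0], [-1, 0, 0.22, 0, 0], [-1, 0, 0.22, 0, 0], [-1, 0, 0.22, 0, 0]]]'

```text
clock: 19.35
tcp_pos: [0.6134, 0.1834, 0.282]
orientation: [-0.188, -3.136, 0.001]
contact_force: [0.6, -0.4, -1.0]
grip_width: 0.0852
gripper_force: 0.0
```

```bash
python3 - <<'E'
from h import *
import pickle
o=get_obs();p=viewer.grab_frame("wrist");pickle.dump((o,p),open("rackw4.pkl","wb"))
print(o["tcp_pos"],p["cx"],p["cy"])
hsv=cv2.cvtColor(p["pixels"],cv2.COLOR_RGB2HSV)
for t in("small_left","small_right"):
  d=viewer.trace(p,t)[0];m=d["pixels"].astype(np.uint8)
  cs=max(cv2.findContours(m,0,1)[0],key=cv2.contourArea);fill=cv2.drawContours(np.zeros_like(m),[cs],-1,1,-1)
  sat=np.round([np.median(hsv[m>0],0)])
  ys,xs=np.nonzero(fill)
  # hole = low value/grey pixels inside the eroded upper half
  e=cv2.erode(fill,np.ones((7,7)));e[ys.min()+45:]=0
  v=hsv[...,2].astype(int);thr=np.median(v[e>0])*.65
  h=np.argwhere((v<thr)&(e>0));
  print(t,d["score"],"rows",ys.min(),ys.max(),"area",fill.sum(),"centroid",xs.mean().round(1),ys.mean().round(1),"hole",len(h),h.mean(0)[::-1].round(1),h.std(0).round(1))
  print("  widths",[(int(y),int(xs[ys==y].min()),int(xs[ys==y].max())) for y in range(ys.min(),ys.max()+1,8)])
E
```

```text
[0.61339982 0.18337592 0.28196374] 281.6293090026454 207.9764864220659
small_left 0.74 rows 190 280 area 2512 centroid 319.5 235.3 hole 117 [319.3 215.4] [6.4 6.6]
  widths [(190, 315, 325), (198, 308, 334), (206, 307, 335), (214, 307, 335), (222, 307, 334), (230, 306, 335), (238, 305, 333), (246, 305, 333), (254, 304, 335), (262, 303, 335), (270, 304, 331), (278, 307, 321)]
small_right 0.82 rows 184 276 area 2558 centroid 247.7 230.8 hole 90 [245.9 216. ] [4.5 5.3]
  widths [(184, 246, 250), (192, 236, 259), (200, 233, 261), (208, 232, 261), (216, 232, 261), (224, 232, 261), (232, 233, 262), (240, 235, 263), (248, 233, 263), (256, 231, 264), (264, 235, 264), (272, 243, 261)]
```

Request:
play_rows --commands '[[[-1, 0.6, 0, 0, 0], [-1, 0.6, 0, 0, 0], [-1, 0.6, 0, 0, 0], [-1, 0.6, 0, 0, 0], [-1, 0.6, 0, 0, 0], [-1, 0.6, 0, 0, 0], [-1, 0.6, 0, 0, 0]]]'

```text
clock: 20.08
tcp_pos: [0.4953, 0.1986, 0.2827]
orientation: [0.187, 3.135, 0.0]
contact_force: [0.4, 1.0, 1.1]
grip_width: 0.0854
gripper_force: 0.0
```

```bash
cat > tri.py <<'E'
from h import *
from rackfit import last
import pickle,sys
from scipy.optimize import least_squares
u=np.load("rack.npy")
def guess(y0,H): # rough hole positions: index by lateral t
    return last(u[:3],[.041,y0,0],0)([0,0,H])[0]
G={"sl":guess(.134,.062),"sr":guess(.052,.062),"bl":guess(-.045,.074),"br":guess(-.135,.074)}
def hole(p,o,X):
    c=proj(p,X,o)[0].round().astype(int);r=16
    if not(r<c[0]<560-r and r<c[1]<420-r): return None
    g=p["pixels"].max(2)[c[1]-r:c[1]+r+1,c[0]-r:c[0]+r+1]
    best=None
    for th in range(40,200,5):
        n,L,S,C=cv2.connectedComponentsWithStats((g<th).astype(np.uint8))
        for i in range(1,n):
            x,y,w,h,a=S[i]
            if 15<a<140 and .6<w/h<1.7 and a/(w*h)>.6 and x>0 and y>0 and x+w<2*r+1 and y+h<2*r+1:
                ring=np.median(g[max(y-3,0):y+h+3,max(x-3,0):x+w+3]); 
                if best is None or a>best[0]: best=(a,C[i]+c-r,th)
    return best
fr=[pickle.load(open(f,"rb")) for f in sys.argv[1:]]
for k,X in G.items():
    H=[(o,p,hole(p,o,X)) for o,p in fr];H=[h for h in H if h[2] is not None]
    print(k,[(h[2][0],h[2][1].round(1).tolist()) for h in H])
    if len(H)>1:
        s=least_squares(lambda Y:np.concatenate([proj(p,Y,o)[0]-h[1] for o,p,h in H]),X)
        v=R.from_euler("z",u[2]).inv().apply(s.x-[u[0],u[1],0]);print("   rack frame mm",(v*1000).round(1),"guess",(R.from_euler("z",u[2]).inv().apply(X-[u[0],u[1],0])*1000).round(1),"res",np.round(s.fun,1))
E
python3 - <<'E'
from h import *
import pickle
o=get_obs();p=viewer.grab_frame("wrist");pickle.dump((o,p),open("rackw5.pkl","wb"));print(o["tcp_pos"])
E
python3 tri.py rackw2.pkl rackw3.pkl rackw4.pkl rackw5.pkl
```

```text
[0.49527241 0.19864667 0.28270571]
sl [(np.int32(139), [484.6, 198.9]), (np.int32(139), [360.7, 214.0]), (np.int32(135), [323.4, 213.3]), (np.int32(125), [318.1, 302.9])]
   rack frame mm [-77.9 135.1 104.3] guess [-80.5 134.  106.2] res [ 0.2  0.3 -0.  -0.1 -0.1 -0.1 -0.  -0.3]
sr [(np.int32(101), [283.1, 214.7]), (np.int32(137), [243.7, 215.2]), (np.int32(131), [246.9, 305.2])]
   rack frame mm [-79.1  46.3 111.2] guess [-80.5  52.  106.2] res [-0.7  0.4  0.6 -0.7  0.   0.3]
bl [(np.int32(139), [326.1, 194.0]), (np.int32(126), [198.6, 210.5]), (np.int32(131), [160.1, 210.0])]
   rack frame mm [-86.  -45.3 114.9] guess [-86.5 -45.  116.6] res [ 0.   0.3  0.  -0.2 -0.1 -0.1]
br [(np.int32(136), [242.8, 193.2]), (np.int32(139), [117.9, 209.1]), (np.int32(138), [78.5, 209.4]), (np.int32(137), [98.3, 302.0])]
   rack frame mm [ -87.1 -134.4  115.1] guess [ -86.5 -135.   116.6] res [ 0.3  0.  -0.7  0.4  0.5 -0.2 -0.1 -0.2]
```

```bash
python3 - <<'E'
from h import *
go((.6455,.1365,.20),173.3)
E
```

```text
clock 20.13 at [0.4953 0.1986 0.2825] yaw 173.1 q [-0.81  0.2   0.36  1.85 -0.08  1.11  1.03] F [-0.5  0.1  0.3] w 0.0854 -> shift [-0.782 -0.218  0.413] turn -0.002 tilt [ 0.001 -0.    -1.   ]
```

Request:
play_rows --commands '[[[-0.3, -0.2, -0.06, 0.1, 0], [-0.3, -0.4, -0.12, 0.2, 0], [-0.3, -0.6, -0.18, 0.3, 0], [-0.3, -0.75, -0.218, 0.4, 0], [-0.3, -0.782, -0.218, 0.41, 0], [-0.3, -0.782, -0.218, 0.41, 0], [-0.3, -0.782, -0.218, 0.41, 0], [-0.3, -0.782, -0.218, 0.41, 0]]]'

```text
clock: 20.8
tcp_pos: [0.6441, 0.1377, 0.2005]
orientation: [-0.185, -3.136, -0.0]
contact_force: [-0.1, 0.7, -0.8]
grip_width: 0.0556
gripper_force: 0.0
```

```bash
python3 - <<'E'
from h import *
go((.6455,.1368,.083),173.3)
E
```

```text
clock 20.8 at [0.6441 0.1377 0.2005] yaw 173.2 q [-0.58  0.5   0.39  1.65 -0.21  1.04  1.33] F [-0.1  0.7 -0.8] w 0.0556 -> shift [-0.007 -0.004  0.588] turn -0.001 tilt [-0.  0. -1.]
```

Request:
play_rows --commands '[[[-0.3, -0.007, -0.004, 0.12, 0], [-0.3, -0.007, -0.004, 0.25, 0], [-0.3, -0.007, -0.004, 0.38, 0], [-0.3, -0.007, -0.004, 0.48, 0], [-0.3, -0.007, -0.004, 0.55, 0], [-0.3, -0.007, -0.004, 0.585, 0], [-0.3, -0.007, -0.004, 0.585, 0], [0.1, -0.007, -0.004, 0.585, 0], [1, -0.007, -0.004, 0.585, 0], [1, -0.007, -0.004, 0.585, 0], [1, -0.007, -0.004, 0.585, 0]]]' --grip_force 30

```text
clock: 21.72
tcp_pos: [0.6465, 0.1366, 0.0849]
orientation: [0.185, 3.134, 0.002]
contact_force: [-0.7, 0.0, 5.4]
grip_width: 0.028
gripper_force: 33.8
```

```bash
python3 - <<'E'
from h import *
go((.6565,.1355,.089),173.3);print(get_obs()["gripper_force"])
E
```

```text
clock 21.72 at [0.6465 0.1366 0.0849] yaw 173.2 q [-0.54  0.63  0.34  1.73 -0.27  0.83  1.37] F [-0.7  0.   5.4] w 0.028 -> shift [-0.05  0.   -0.02] turn -0.001 tilt [ 0.002  0.001 -1.   ]
33.82398247718811
```

Request:
play_rows --commands '[[[1, 0, 0, -0.03, 0], [1, -0.01, 0, -0.06, 0], [1, -0.04, 0, -0.06, 0], [1, -0.065, 0, -0.06, 0], [1, -0.065, 0, -0.06, 0], [1, -0.065, 0, -0.04, 0], [1, -0.065, 0, -0.02, 0], [1, -0.065, 0, 0, 0], [1, -0.065, 0, 0.01, 0], [1, -0.065, 0, 0.01, 0], [1, -0.065, 0, 0.01, 0]]]'

```text
clock: 22.63
tcp_pos: [0.6568, 0.1354, 0.0828]
orientation: [-0.185, -3.133, -0.002]
contact_force: [-10.8, 0.2, 18.7]
grip_width: 0.0275
gripper_force: 36.4
```

```bash
python3 - <<'E'
from h import *
go((.6565,.1355,.082),173.3);print(get_obs()["gripper_force"],get_obs()["moment"])
E
```

```text
clock 22.63 at [0.6568 0.1354 0.0828] yaw 173.3 q [-0.53  0.65  0.34  1.7  -0.27  0.85  1.38] F [-10.8   0.2  18.7] w 0.0275 -> shift [0.001 0.    0.004] turn -0.001 tilt [-0.004  0.001 -1.   ]
36.4445024728775 [-0.19842454  2.2842338  -0.10506716]
```

Request:
play_rows --commands '[[[1, 0, 0, 0.008, 0], [1, 0, 0, 0.008, 0], [1, -0.005, 0, -0.01, 0], [1, -0.005, 0, -0.01, 0], [0.3, -0.005, 0, -0.01, 0], [0.22, -0.005, 0, -0.01, 0], [0.1, -0.005, 0, -0.01, 0], [-0.1, -0.005, 0, -0.01, 0], [-0.3, -0.005, 0, -0.01, 0], [-0.3, -0.005, 0, -0.01, 0], [-0.3, -0.005, 0, -0.01, 0]]]'

```text
clock: 23.55
tcp_pos: [0.6594, 0.1346, 0.0831]
orientation: [-0.185, -3.136, 0.0]
contact_force: [-0.4, -0.2, 0.4]
grip_width: 0.0557
gripper_force: 0.0
```

Request:
play_rows --commands '[[[-0.3, 0, 0, -0.1, 0], [-0.3, 0, 0, -0.25, 0], [-0.3, 0, 0, -0.4, 0], [-0.4, 0, 0, -0.55, 0], [-1, 0, 0, -0.7, 0], [-1, 0.1, 0, -0.9, 0], [-1, 0.25, 0, -1, 0], [-1, 0.25, 0, -1, 0], [-1, 0.25, 0, -1, 0], [-1, 0.25, 0, -1, 0]]]'

```text
clock: 24.38
tcp_pos: [0.6097, 0.1407, 0.2829]
orientation: [-0.185, -3.136, -0.0]
contact_force: [0.1, 0.3, 0.1]
grip_width: 0.0852
gripper_force: 0.0
```

```bash
python3 - <<'E'
from h import *
import pickle
o=get_obs();p=viewer.grab_frame("wrist");pickle.dump((o,p),open("a1.pkl","wb"));print(o["tcp_pos"])
E
```

```text
[0.60966259 0.14066054 0.28291121]
```

Request:
play_rows --commands '[[[-1, 0.55, 0.2, 0, 0], [-1, 0.55, 0.2, 0, 0], [-1, 0.55, 0.2, 0, 0], [-1, 0.55, 0.2, 0, 0], [-1, 0.55, 0.2, 0, 0], [-1, 0.55, 0.2, 0, 0]]]'

```text
clock: 24.93
tcp_pos: [0.5058, 0.1927, 0.2824]
orientation: [-0.186, -3.135, 0.002]
contact_force: [1.1, 0.3, -0.1]
grip_width: 0.085
gripper_force: 0.0
```

```bash
python3 - <<'E'
from h import *
import pickle
o=get_obs();p=viewer.grab_frame("wrist");pickle.dump((o,p),open("a2.pkl","wb"));print(o["tcp_pos"])
for t in("small_left","small_right","big_left","big_right"):
    d=viewer.trace(p,t)
    if d: print(t,d[0]["score"],d[0]["rect"])
E
python3 tri.py a1.pkl a2.pkl
```

```text
[0.50576951 0.19272571 0.28243768]
small_left 0.77 [301.8, 268.6, 336.0, 352.8]
small_right 0.6 [239.7, 263.7, 268.0, 350.5]
big_left 0.7 [179.2, 267.2, 209.3, 367.9]
big_right 0.61 [83.8, 262.0, 143.3, 380.1]
sl [(np.int32(136), [360.9, 212.1]), (np.int32(139), [322.3, 295.9])]
   rack frame mm [-78.2 134.8 105.5] guess [-80.5 134.  106.2] res [-0.1 -0.   0.1  0. ]
sr [(np.int32(125), [283.3, 212.1]), (np.int32(102), [249.9, 294.5])]
   rack frame mm [-77.8  45.9 102.5] guess [-80.5  52.  106.2] res [-1.  -0.4  1.   0.4]
bl [(np.int32(131), [198.8, 208.6])]
br [(np.int32(139), [118.4, 207.2]), (np.int32(123), [99.8, 294.4])]
   rack frame mm [ -88.4 -132.6  117.9] guess [ -86.5 -135.   116.6] res [-0.5 -0.1  0.6  0.1]
```

```bash
python3 -c "
from h import *
print(r.hand_in())"
```

```text
the job is handed in; nothing more can be done
None
```

Both right lasts stand beside their same-size left partners, flat on the deck and toe up the slope, with the grip blocks level with their partners' to within about 3 mm in the last measurement. I handed the job in at about 25 s; the hand-in returned no verdict. The small last's heel first came down on the lip, so I regripped it and moved it about 11 mm up the slope.

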